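Seat the connectors and hold the test fixture's cam lever at full lift

TASK

On the connector test fixture, first press both grey connectors down until they are fully home in the carriage. Then swing the cam lever up by its black grip until the cam lifts the carriage to its highest point, which is where the lever stands straight up (further over, the carriage sinks again), and finish while still holding the grip there, because the lever springs back if let go. Leave the loose things on the bench and on the fixture where they are.

Things in the scene. Friction and masses are not known exactly. Their poses are not given: they have to be found in the camera images.
- fixture: Connector test fixture, fixed to the table: dark steel base 230 (x) x 170 (y) x 15 mm; origin on the table, below the middle of the carriage. x points from its front (robot side) to its back, y to the side with the cam lever, z up. At the back, 78 mm behind the origin, an aluminium bridge 138 mm high holds contact probes over the carriage.
- carriage (a joint): Lift (m) of the black carriage that carries the two connectors (152 x 110 mm, top face 86 mm above the table when down): 0 = down (start), 0.0089 = highest point of the cam. Moved only by the cam.
- plug_wide (a joint): How far the wide connector is pressed into the carriage (m): 0 = its collar stands 10 mm proud, 0.010 = fully home, collar flat on the carriage, dead stop. It starts 6 to 10 mm proud, slides straight down against about 7 N of friction and stays where it is left; a push of 12 to 20 N sends it home.
- plug_narrow (a joint): The same for the narrow connector.
- plug_wide_top (a point): Centre of the flat top of the wide grey connector (32 mm along the fixture's x by 40 mm along its y). At fixture x -12, y -26 mm; 108 mm above the table when home and the carriage down, up to 118 mm when proud.
- plug_narrow_top (a point): Centre of the flat top of the narrow grey connector (32 x 24 mm), at fixture x -12, y +30 mm, same heights.
- cam_lever (a joint): Turn of the cam lever (rad). 0 = at rest, pointing to the fixture's front, 15 degrees above level; grows as it swings up and towards the back. At 1.309 it stands straight up and the lift is highest; beyond that the carriage sinks again (stop at 2.1). A spring pulls it back to rest (0.22 N m at rest, 0.43 N m when upright).
- grip: Black grip of the cam lever: round sleeve, 20 mm diameter, 60 mm long, parallel to the fixture's y, spinning freely on its pin, sideways out from the lever's end; origin at its centre, 100 mm from cam_axis, 81 mm above the table at rest, 155 mm upright. The steel lever arm meets its inner end. Free all round: can be pinched from above across the fixture's x.
- cam_axis (a point): Point on the lever's horizontal turning axis (parallel to the fixture's y), level with the middle of the grip; fixture x 0, y +125 mm, 55 mm above the table.
- spare_plug: Bystander: a small spare connector, 20 x 32 x 16 mm, lying on the front ledge of the fixture base; origin at the centre of its underside.
- spool: Bystander: a white solder spool standing on end, 60 mm across and 41 mm high, on the table on the lever side of the fixture; origin at the centre of its underside.
- screwdriver: Bystander: a screwdriver about 170 mm long lying on the table on the side away from the lever; origin in the tool.
- stone: Bystander: a grey sharpening stone, 160 x 55 x 24 mm, lying on the table beyond the spool; origin at the centre of its underside.
- flux_jar: Bystander: a small amber jar, 48 mm across and 40 mm high, on the table on the side away from the lever; origin at the centre of its underside.
- grommet: Bystander: a black rubber ring, 28 mm across and 8 mm high, flat on the table in front of the lever side; origin at the centre of its underside.

How it is judged (in metres and radians):
On the way, in this order (a step that is already met when the one before it is completed fails the run):
1. both connectors are pressed fully home while the carriage is still down (value of joint each of plug_wide, plug_narrow above 0.0085 m and value of joint carriage below 0.002 m), for 0.1 s.
2. the lever is held at the cam's highest lift (value of joint cam_lever between 1.159 and 1.459 rad and value of joint carriage above 0.0085 m and contact force between the fingers and grip above 0.5 N), for 0.2 s.
At the end, for the whole second after the job is handed in: Both connectors home to within 1.5 mm, the cam lever upright to within 0.15 rad (about 8.5 degrees) and still, the carriage lifted at least 8.5 mm of the possible 8.9 mm, and the fingers in contact with the grip (over 0.5 N), through the last second (all of step 2 and value of joint each of plug_wide, plug_narrow above 0.0085 m and velocity of joint cam_lever between -0.1 and 0.1 rad/s); the arm keeps its last pose, push and grip.
It fails at once if a loose bystander is moved by more than 30 mm (distance of any of spare_plug, spool, screwdriver, stone, flux_jar, grommet from where it was at the start of the episode above 0.03 m).
It also fails if it takes over 51 s, if anything falls off the work surface, if the arm or the gripper's body presses on something with over 40 N, if the wrist force passes 120 N, or if a joint passes its speed limit or range.

ROBOT

A 6-joint arm with a two-finger parallel gripper is mounted at the origin on the work surface. World frame = base frame: x ahead of the robot, y to its left, z up, the work surface at z = 0. Lengths are in m, angles in degrees, forces in N, time in s.
With the tool pointing down it reaches from about 0.4 to 0.825 m from the base axis. Payload 7 kg.
Tool frame: the origin (TCP) lies between the finger pads; the fingertips stand 19 mm ahead of it and the grasp point (between the pads) is the TCP (r.finger_overhang is the distance from the TCP to the fingertips, in m); z points along the fingers, y is the direction in which the jaws open and shut (so a half turn about z gives the same grasp; the last joint's range is limited). The gripper opens to 88 mm and grips with 3 to 60 N. Pads are 19 mm wide; open, the fingers measure 130 mm over their backs; the gripper's body (78 mm by 193 mm) begins 47 mm behind the grasp point.
Start: joints at [-52.592, 20.546, 0.682, 0, -70.136, -16.507], TCP at [0.241, -0.631, 0.246] pointing down, gripper open.
Joint ranges: [-176.03, 176.03], [-82.01, 121.73], [-58.28, 71.71], [-173.87, 95.51], [-174.79, -0.11], [-173.66, 173.66]. Speed limits (degrees/s): [136.94, 136.94, 172.46, 180, 180, 180].

INTERFACE

Orientations are given as [roll, pitch, yaw] about the fixed x, y, z axes, in that order (R = Rz(yaw) Ry(pitch) Rx(roll)).
In Python, from plant import r, optics gives the robot as it stands. The module is installed in compiled form; this text tells all that it offers.
- The arm moves only by the tool step_arm, never from a script. Its argument "increments" is a list of rows, each an object of numbers: "tx", "ty", "tz": the shift along the world's x, y, z in mm; "ax", "ay", "az": the turn, a rotation vector about the world's x, y, z in degrees; "claw": the gripper command: -1 is shut, 1 is fully open, values between are in proportion. In form: [{"tx": .., "ty": .., "tz": .., "ax": .., "ay": .., "az": .., "claw": ..}, ...]. A call has 1 to 12 rows; each row shifts and turns the commanded pose from where the row before left it; what a row does not reach is not made up. A row lasts 1/10 s, in which the tool goes at most 50 mm and 8.59 degrees, less where a joint would pass 70% of its speed; a pose out of reach is approached as far as the arm can. A call with a gripper value outside its range is refused whole. The fingers move at their own pace and stop on an object; "newtons" is the grip in N (left out, the last holds). Time passes only in rows, so rows that do not move let the fingers close. It gives the time, the measured TCP pose, the force and the opening at its end, in the units of the state.
- r.get_state(): the state, without advancing time (a new reading comes with each control period).
- optics.capture(name): name is "side" or "top"; returns a dict with "image" (420x560x3 uint8, blue, green, red), "depth" (420x560 float32, m along the optical axis (not along the pixel's ray), 0 where there is no reading), "fx", "fy", "cx", "cy" (pixels), "R" (3x3) and "t" (3): a world point X has camera coordinates R X + t. Camera axes: x right, y down, z forward; pixel columns grow to the right and rows downward; lengths in m; the calibration is good to about 2 mm. A picture is of the moment at which its call begins.
- r.close_job(): hands the job in, once; it reports no verdict.
The state is a dict: "time_s": time; "joints": joint angles; "qd": joint speeds; "joint_torque": joint torques, N m; "tcp_pos": TCP position; "eef_rot": TCP orientation; "contact_force": force on the tool from outside, world axes, zero at the start; "moment": the same for the moment, N m; "gripper_width": finger opening in m.
Only numpy, scipy, OpenCV 4.12 (cv2) and the standard library are available. Lean on these libraries where they do the work, as an engineer would, in place of code of your own. Each camera call takes 0.05 s, during which the arm holds its last target. There are 200 camera calls.

## Working session

There is one attempt and no reset: what is moved stays moved. The work goes in short steps, Python scripts to look and compute and a tool call to move; the robot and the scene stay as the last step left them, time stands still between calls to the robot, and variables do not carry over. Pictures are saved under pics/ and viewed, about 8 in all and at most 12, crops included, and the job is handed in when it is done.

Besides the shell and the picture viewer there is one more tool, called after "Call:" as a command line: name --argument value ..., lists and objects as JSON in quotes. step_arm: Moves the arm, as the interface text tells. Its arguments: {"type":"object","properties":{"increments":{"type":"array","items":{"type":"object","properties":{"tx":{"type":"number"},"ty":{"type":"number"},"tz":{"type":"number"},"ax":{"type":"number"},"ay":{"type":"number"},"az":{"type":"number"},"claw":{"type":"number"}}}},"newtons":{"type":"number"}},"required":["increments"]}

```bash
mkdir -p pics
python3 - <<'E'
from plant import r, optics
import cv2,numpy as np
s=r.get_state(); print({k:np.round(v,3) for k,v in s.items()}, r.finger_overhang)
for n in("top","side"):
    c=optics.capture(n); np.savez(n+"0.npz",**c); cv2.imwrite(f"pics/{n}0.png",c["image"])
    print(n,c["fx"],c["cx"],c["cy"],np.round(c["R"],3).tolist(),np.round(c["t"],3))
E
```

```text
{'time_s': np.float64(0.0), 'joints': array([-5.2592e+01,  2.0592e+01,  6.3400e-01, -2.2000e-02, -7.0135e+01,
       -1.6506e+01]), 'qd': array([ 0.099, -0.049,  0.083,  0.068, -0.011,  0.014]), 'joint_torque': array([-0.0000e+00, -5.8272e+01,  2.9303e+01,  6.9970e+00,  7.0000e-03,
       -0.0000e+00]), 'tcp_pos': array([ 0.241, -0.63 ,  0.245]), 'eef_rot': array([ 1.79905e+02, -7.00000e-03, -1.59105e+02]), 'contact_force': array([-0.018,  0.161,  0.019]), 'moment': array([-0.067, -0.017,  0.026]), 'gripper_width': np.float64(0.088)} 0.019
top 531.7705824281181 279.6869011149729 208.01544608661436 [[0.006, -1.0, -0.015], [-0.986, -0.004, -0.165], [0.165, 0.016, -0.986]] [0.016 0.583 1.169]
side 381.64056940306676 279.6885953955351 215.95393956214033 [[-0.708, -0.706, 0.001], [-0.533, 0.534, -0.656], [0.463, -0.465, -0.755]] [0.408 0.384 0.527]
```

View pics/top0.png

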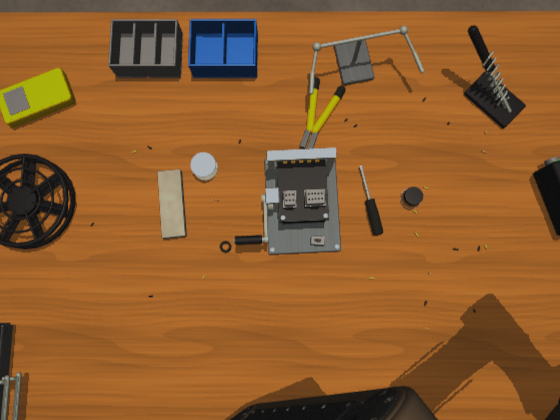

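View pics/side0.png

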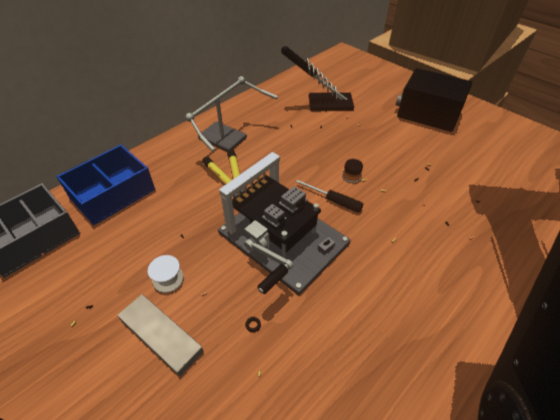

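Top view: fixture spans about (265–340, 150–253), with the narrow plug at (290,199), the wide plug at (315,198) and the black grip at (250,240). The grommet is at (225,246), the spool at (204,166) and the spare plug at (318,240).

```bash
cat > h.py <<'E'
import numpy as np,cv2
def cloud(c):
    v,u=np.mgrid[0:420,0:560]; d=c["depth"]
    P=np.stack([(u-c["cx"])/c["fx"]*d,(v-c["cy"])/c["fy"]*d,d],-1)
    return (P-c["t"])@c["R"]   # R^T (p-t)
def proj(c,X):
    p=c["R"]@np.asarray(X)+c["t"]; return c["fx"]*p[0]/p[2]+c["cx"],c["fy"]*p[1]/p[2]+c["cy"]
E
python3 - <<'E'
from h import *
c=dict(np.load("top0.npz")); W=cloud(c); im=c["image"].astype(int)
print("table z",np.median(W[300:330,100:200,2]))
R=W[140:262,215:350]; I=im[140:262,215:350]; z=R[...,2]
def rep(n,m):
    k,l,st,ce=cv2.connectedComponentsWithStats(m.astype(np.uint8))
    for i in range(1,k):
        if st[i,4]<25: continue
        p=R[l==i]; rc=cv2.minAreaRect((p[:,:2]*1000).astype(np.float32))
        print(n,st[i,4],"px",np.round(ce[i]+[215,140],1),"mean",np.round(p.mean(0),4),"z",np.round(np.percentile(p[:,2],[5,50,95]),4),"rect",np.round(rc[0],1),np.round(rc[1],1),round(rc[2],1))
rep("bridge",z>.125)
rep("plug",(z>.100)&(z<.124))
rep("carr",(z>.080)&(z<.124))
rep("dark60-95",(z>.06)&(z<.098)&(I.max(-1)<60))
rep("base",(z>.009)&(z<.2))
t=cv2.resize(c["image"][140:262,215:350],None,fx=5.5,fy=4.9,interpolation=cv2.INTER_CUBIC); cv2.imwrite("pics/crop0.png",t)
E
```

```text
table z -0.0015829551999837874
bridge 758 px [301.  154.7] mean [ 0.6841 -0.0281  0.1386] z [0.1298 0.1361 0.1395] rect [540.7 -35. ] [314.7 148. ] 2.7
plug 302 px [314.8 197.5] mean [ 0.5952 -0.0586  0.1133] z [0.1067 0.114  0.1171] rect [595.  -58.7] [36.8 40. ] 4.5
plug 183 px [289.  198.9] mean [ 0.5922 -0.0027  0.1121] z [0.1057 0.1127 0.116 ] rect [592.1  -2.6] [36.7 21.8] 0.3
carr 3143 px [300.2 191.4] mean [ 0.6137 -0.0274  0.0897] z [0.0814 0.0853 0.1146] rect [615.5 -17.7] [139.  137.8] 3.0
carr 26 px [330.7 160.7] mean [ 0.6808 -0.095   0.1002] z [0.0835 0.0993 0.1217] rect [680.9 -94.7] [14.4  4.3] 85.1
carr 25 px [270.4 163.6] mean [0.674  0.0389 0.0999] z [0.0849 0.1002 0.1145] rect [673.7  39.3] [ 2.7 13.1] 8.0
carr 295 px [251.5 239.1] mean [0.5068 0.0794 0.0868] z [0.0812 0.0868 0.0917] rect [506.6  77.7] [34.9 80.1] 19.7
dark60-95 293 px [300.9 164.5] mean [ 0.6758 -0.0292  0.0849] z [0.0812 0.0849 0.0885] rect [676.3 -29.3] [ 19.4 108.2] 1.8
dark60-95 56 px [312.4 206.5] mean [ 0.5801 -0.0545  0.0859] z [0.0814 0.0848 0.0953] rect [580.8 -55.4] [50.3 21.4] 69.1
dark60-95 115 px [302.3 220.8] mean [ 0.5486 -0.0323  0.0807] z [0.0635 0.0836 0.0886] rect [549.6 -34.8] [  7.4 108.3] 1.5
dark60-95 213 px [248.2 239.7] mean [0.5052 0.0867 0.0876] z [0.0827 0.0876 0.0919] rect [505.3  87.1] [18.6 57.7] 0.8
base 48 px [302.9 143.6] mean [ 0.7452 -0.0358  0.0149] z [0.0106 0.0149 0.0194] rect [745.9 -35.6] [13.6 20.5] 70.7
base 7810 px [299.1 202.3] mean [ 0.5926 -0.0257  0.0625] z [0.011  0.0822 0.136 ] rect [616.5   3.7] [270.6 240.3] 2.8
```

View pics/crop0.png

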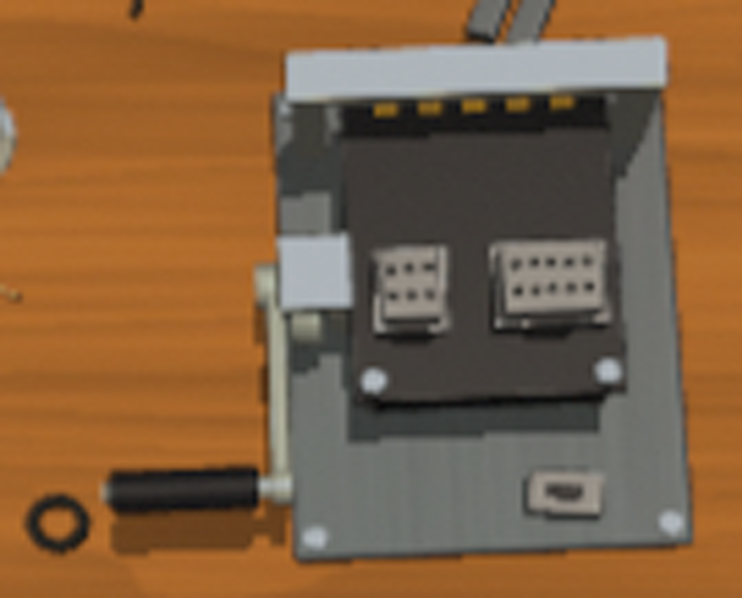

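Fixture origin is about (0.608, -0.032) with yaw about +2.8°. The grip measures (0.505, 0.087), which matches the geometry's prediction of (0.505, 0.088). Next: move over the wide plug with the jaws shut, aligned with fixture x.

Call:
step_arm --increments '[{"tx":22,"ty":40,"az":6,"claw":-1},{"tx":22,"ty":40,"az":6,"claw":-1},{"tx":22,"ty":40,"az":6,"claw":-1},{"tx":22,"ty":40,"az":6,"claw":-1},{"tx":22,"ty":40,"az":6,"claw":-1},{"tx":22,"ty":40,"az":6,"claw":-1},{"tx":22,"ty":40,"az":6,"claw":-1},{"tx":22,"ty":40,"az":6,"claw":-1},{"tx":22,"ty":40,"az":6,"claw":-1},{"tx":22,"ty":40,"az":6,"claw":-1},{"tx":22,"ty":40,"az":6,"claw":-1},{"tx":22,"ty":40,"az":6,"claw":-1}]' --newtons 20

```text
$.increments[0]: bad value
```

Call:
step_arm --increments '[{"tx":22,"ty":40,"tz":0,"ax":0,"ay":0,"az":6,"claw":-1},{"tx":22,"ty":40,"tz":0,"ax":0,"ay":0,"az":6,"claw":-1},{"tx":22,"ty":40,"tz":0,"ax":0,"ay":0,"az":6,"claw":-1},{"tx":22,"ty":40,"tz":0,"ax":0,"ay":0,"az":6,"claw":-1},{"tx":22,"ty":40,"tz":0,"ax":0,"ay":0,"az":6,"claw":-1},{"tx":22,"ty":40,"tz":0,"ax":0,"ay":0,"az":6,"claw":-1},{"tx":22,"ty":40,"tz":0,"ax":0,"ay":0,"az":6,"claw":-1},{"tx":22,"ty":40,"tz":0,"ax":0,"ay":0,"az":6,"claw":-1},{"tx":22,"ty":40,"tz":0,"ax":0,"ay":0,"az":6,"claw":-1},{"tx":22,"ty":40,"tz":0,"ax":0,"ay":0,"az":6,"claw":-1},{"tx":22,"ty":40,"tz":0,"ax":0,"ay":0,"az":6,"claw":-1},{"tx":22,"ty":40,"tz":0,"ax":0,"ay":0,"az":6,"claw":-1}]' --newtons 20

```text
time_s: 1.3
tcp_pos: [0.5051, -0.1487, 0.2455]
eef_rot: [180.0, 0.0, -86.8]
contact_force: [0.2, -0.8, 0.2]
gripper_width: 0.001
```

Call:
step_arm --increments '[{"tx":30,"ty":30,"tz":0,"ax":0,"ay":0,"az":0,"claw":-1},{"tx":30,"ty":30,"tz":0,"ax":0,"ay":0,"az":0,"claw":-1},{"tx":32,"ty":30,"tz":-20,"ax":0,"ay":0,"az":0,"claw":-1},{"tx":0,"ty":0,"tz":-30,"ax":0,"ay":0,"az":0,"claw":-1},{"tx":0,"ty":0,"tz":-30,"ax":0,"ay":0,"az":0,"claw":-1},{"tx":0,"ty":0,"tz":-15,"ax":0,"ay":0,"az":0,"claw":-1},{"tx":0,"ty":0,"tz":0,"ax":0,"ay":0,"az":0,"claw":-1}]'

```text
time_s: 2.0
tcp_pos: [0.595, -0.0606, 0.1475]
eef_rot: [179.7, -0.0, -87.1]
contact_force: [-0.2, -0.5, 1.5]
gripper_width: 0.0002
```

Run:
```python
from h import *
from plant import r, optics
s=r.get_state(); print(s["tcp_pos"],s["contact_force"])
a=optics.capture("side"); b=optics.capture("top")
A=cv2.resize(a["image"][150:290,190:340],None,fx=4,fy=4,interpolation=cv2.INTER_CUBIC)[:560]
cv2.imwrite("pics/s1.png",A)
```

```text
[ 0.59497143 -0.06061553  0.14754698] [-0.24705124 -0.53564412  1.50046951]
```

View pics/s1.png

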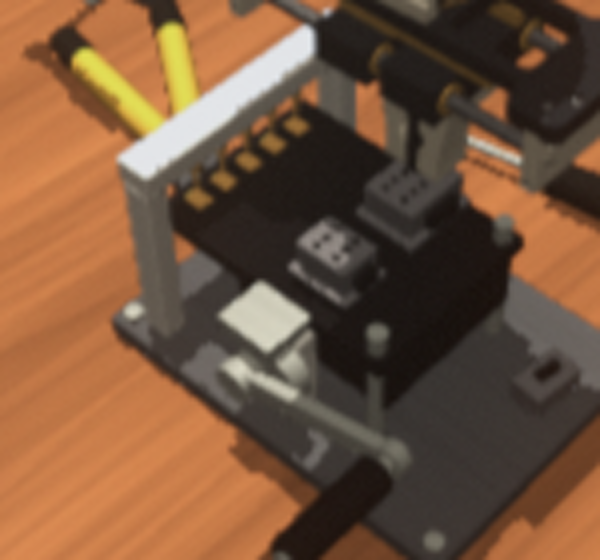

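Shut fingers stand just above the wide plug's top (crop about (420,150)), and the body clears the bridge. Now I press it.

Call:
step_arm --increments '[{"tx":0,"ty":0,"tz":-6,"ax":0,"ay":0,"az":0,"claw":-1},{"tx":0,"ty":0,"tz":-4,"ax":0,"ay":0,"az":0,"claw":-1},{"tx":0,"ty":0,"tz":-3,"ax":0,"ay":0,"az":0,"claw":-1},{"tx":0,"ty":0,"tz":-2,"ax":0,"ay":0,"az":0,"claw":-1},{"tx":0,"ty":0,"tz":-2,"ax":0,"ay":0,"az":0,"claw":-1},{"tx":0,"ty":0,"tz":0,"ax":0,"ay":0,"az":0,"claw":-1}]'

```text
time_s: 2.7
tcp_pos: [0.5968, -0.0606, 0.1338]
eef_rot: [-180.0, -0.0, -87.1]
contact_force: [0.1, -0.6, 1.6]
gripper_width: 0.0003
```

Call:
step_arm --increments '[{"tx":0,"ty":0,"tz":-2,"ax":0,"ay":0,"az":0,"claw":-1},{"tx":0,"ty":0,"tz":-2,"ax":0,"ay":0,"az":0,"claw":-1},{"tx":0,"ty":0,"tz":0,"ax":0,"ay":0,"az":0,"claw":-1}]'

```text
time_s: 3.0
tcp_pos: [0.5969, -0.0606, 0.13]
eef_rot: [-180.0, -0.0, -87.1]
contact_force: [-1.5, 0.6, 3.9]
gripper_width: 0.0004
```

Call:
step_arm --increments '[{"tx":0,"ty":0,"tz":-2,"ax":0,"ay":0,"az":0,"claw":-1},{"tx":0,"ty":0,"tz":0,"ax":0,"ay":0,"az":0,"claw":-1}]'

```text
time_s: 3.2
tcp_pos: [0.5968, -0.0606, 0.128]
eef_rot: [-180.0, -0.0, -87.1]
contact_force: [-2.0, 0.3, 4.4]
gripper_width: 0.0004
```

Call:
step_arm --increments '[{"tx":0,"ty":0,"tz":-1,"ax":0,"ay":0,"az":0,"claw":-1},{"tx":0,"ty":0,"tz":0,"ax":0,"ay":0,"az":0,"claw":-1}]'

```text
time_s: 3.4
tcp_pos: [0.5968, -0.0606, 0.1273]
eef_rot: [-180.0, -0.0, -87.1]
contact_force: [-2.1, 1.2, 6.6]
gripper_width: 0.0006
```

Call:
step_arm --increments '[{"tx":0,"ty":0,"tz":-1,"ax":0,"ay":0,"az":0,"claw":-1},{"tx":0,"ty":0,"tz":0,"ax":0,"ay":0,"az":0,"claw":-1}]'

```text
time_s: 3.6
tcp_pos: [0.5969, -0.0607, 0.1271]
eef_rot: [-180.0, -0.0, -87.1]
contact_force: [-5.2, 1.6, 13.9]
gripper_width: 0.0004
```

Call:
step_arm --increments '[{"tx":0,"ty":0,"tz":-1,"ax":0,"ay":0,"az":0,"claw":-1},{"tx":0,"ty":0,"tz":0,"ax":0,"ay":0,"az":0,"claw":-1}]'

```text
time_s: 3.8
tcp_pos: [0.597, -0.0607, 0.1271]
eef_rot: [-179.9, -0.0, -87.1]
contact_force: [-8.0, 1.9, 19.8]
gripper_width: 0.0007
```

Dead stop at tip z = 0.108 m with 20 N, so the wide plug is home. Next is the narrow one.

Call:
step_arm --increments '[{"tx":0,"ty":0,"tz":20,"ax":0,"ay":0,"az":0,"claw":-1},{"tx":-1,"ty":29,"tz":5,"ax":0,"ay":0,"az":0,"claw":-1},{"tx":-2,"ty":29,"tz":0,"ax":0,"ay":0,"az":0,"claw":-1},{"tx":0,"ty":0,"tz":-8,"ax":0,"ay":0,"az":0,"claw":-1},{"tx":0,"ty":0,"tz":-6,"ax":0,"ay":0,"az":0,"claw":-1},{"tx":0,"ty":0,"tz":-2,"ax":0,"ay":0,"az":0,"claw":-1},{"tx":0,"ty":0,"tz":-2,"ax":0,"ay":0,"az":0,"claw":-1},{"tx":0,"ty":0,"tz":-2,"ax":0,"ay":0,"az":0,"claw":-1},{"tx":0,"ty":0,"tz":0,"ax":0,"ay":0,"az":0,"claw":-1}]'

```text
time_s: 4.7
tcp_pos: [0.5938, -0.003, 0.1295]
eef_rot: [180.0, 0.0, -87.1]
contact_force: [-0.5, 1.3, 2.3]
gripper_width: 0.0003
```

Call:
step_arm --increments '[{"tx":0,"ty":0,"tz":-2,"ax":0,"ay":0,"az":0,"claw":-1},{"tx":0,"ty":0,"tz":0,"ax":0,"ay":0,"az":0,"claw":-1}]'

```text
time_s: 4.9
tcp_pos: [0.5938, -0.0031, 0.1276]
eef_rot: [180.0, 0.0, -87.1]
contact_force: [-0.8, 2.5, 4.2]
gripper_width: 0.0005
```

Call:
step_arm --increments '[{"tx":0,"ty":0,"tz":-1,"ax":0,"ay":0,"az":0,"claw":-1},{"tx":0,"ty":0,"tz":0,"ax":0,"ay":0,"az":0,"claw":-1}]'

```text
time_s: 5.1
tcp_pos: [0.5939, -0.003, 0.1272]
eef_rot: [-180.0, -0.0, -87.1]
contact_force: [-3.8, 2.6, 9.5]
gripper_width: 0.0004
```

Call:
step_arm --increments '[{"tx":0,"ty":0,"tz":-1,"ax":0,"ay":0,"az":0,"claw":-1},{"tx":0,"ty":0,"tz":0,"ax":0,"ay":0,"az":0,"claw":-1}]'

```text
time_s: 5.3
tcp_pos: [0.5939, -0.0031, 0.1271]
eef_rot: [-180.0, -0.0, -87.1]
contact_force: [-6.8, 3.6, 15.9]
gripper_width: 0.0006
```

Call:
step_arm --increments '[{"tx":0,"ty":0,"tz":-1,"ax":0,"ay":0,"az":0,"claw":-1},{"tx":0,"ty":0,"tz":0,"ax":0,"ay":0,"az":0,"claw":-1}]'

```text
time_s: 5.5
tcp_pos: [0.594, -0.0031, 0.127]
eef_rot: [-179.9, -0.0, -87.1]
contact_force: [-8.9, 4.2, 22.4]
gripper_width: 0.0004
```

Both plugs stop dead at the same height (tip 0.108 m, about 20 N). Now go above the grip with the jaws open.

Call:
step_arm --increments '[{"tx":0,"ty":0,"tz":35,"ax":0,"ay":0,"az":0,"claw":-1},{"tx":0,"ty":0,"tz":35,"ax":0,"ay":0,"az":0,"claw":-1},{"tx":-30,"ty":30,"tz":5,"ax":0,"ay":0,"az":0,"claw":1},{"tx":-30,"ty":30,"tz":0,"ax":0,"ay":0,"az":0,"claw":1},{"tx":-29,"ty":31,"tz":0,"ax":0,"ay":0,"az":0,"claw":1},{"tx":0,"ty":0,"tz":-20,"ax":0,"ay":0,"az":0,"claw":1},{"tx":0,"ty":0,"tz":-20,"ax":0,"ay":0,"az":0,"claw":1},{"tx":0,"ty":0,"tz":0,"ax":0,"ay":0,"az":0,"claw":1},{"tx":0,"ty":0,"tz":0,"ax":0,"ay":0,"az":0,"claw":1}]'

```text
time_s: 6.4
tcp_pos: [0.5049, 0.0878, 0.1596]
eef_rot: [180.0, -0.1, -87.1]
contact_force: [-0.1, 0.3, 1.0]
gripper_width: 0.051
```

Run:
```python
from h import *
from plant import r, optics
a=optics.capture("side"); np.savez("s2.npz",**a)
print(proj(a,r.get_state()["tcp_pos"]))
cv2.imwrite("pics/s2.png",cv2.resize(a["image"][150:310,190:350],None,fx=3.7,fy=3.7,interpolation=cv2.INTER_CUBIC))
```

```text
(np.float64(272.4298616659221), np.float64(251.73903968284756))
```

View pics/s2.png

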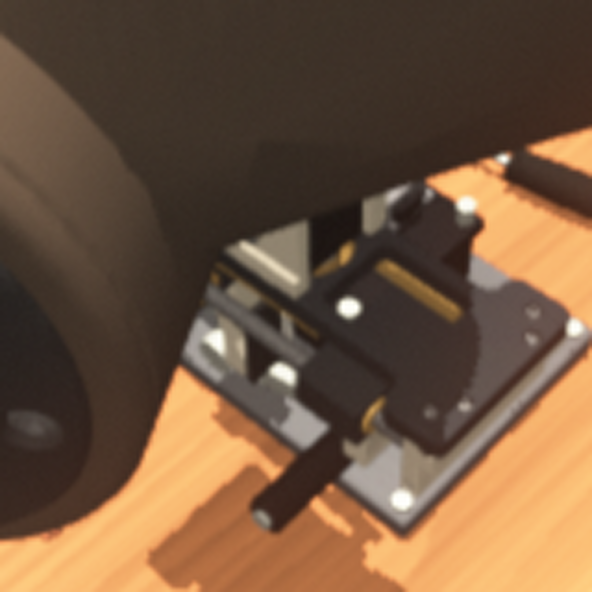

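The open gripper is directly over the grip: its end shows at crop (262,518), with the fingers either side above it. Descend and close.

Call:
step_arm --increments '[{"tx":0,"ty":0,"tz":0,"ax":0,"ay":0,"az":0,"claw":1},{"tx":0,"ty":0,"tz":-10,"ax":0,"ay":0,"az":0,"claw":1},{"tx":0,"ty":0,"tz":-20,"ax":0,"ay":0,"az":0,"claw":1},{"tx":0,"ty":0,"tz":-20,"ax":0,"ay":0,"az":0,"claw":1},{"tx":0,"ty":0,"tz":-18,"ax":0,"ay":0,"az":0,"claw":1},{"tx":0,"ty":0,"tz":-10,"ax":0,"ay":0,"az":0,"claw":1},{"tx":0,"ty":0,"tz":0,"ax":0,"ay":0,"az":0,"claw":1}]'

```text
time_s: 7.15
tcp_pos: [0.504, 0.0879, 0.0802]
eef_rot: [179.9, -0.1, -87.1]
contact_force: [-0.3, 1.1, 0.0]
gripper_width: 0.0876
```

Call:
step_arm --increments '[{"tx":0,"ty":0,"tz":0,"ax":0,"ay":0,"az":0,"claw":-1},{"tx":0,"ty":0,"tz":0,"ax":0,"ay":0,"az":0,"claw":-1},{"tx":0,"ty":0,"tz":0,"ax":0,"ay":0,"az":0,"claw":-1},{"tx":0,"ty":0,"tz":0,"ax":0,"ay":0,"az":0,"claw":-1},{"tx":0,"ty":0,"tz":0,"ax":0,"ay":0,"az":0,"claw":-1},{"tx":0,"ty":0,"tz":0,"ax":0,"ay":0,"az":0,"claw":-1},{"tx":0,"ty":0,"tz":0,"ax":0,"ay":0,"az":0,"claw":-1},{"tx":0,"ty":0,"tz":0,"ax":0,"ay":0,"az":0,"claw":-1},{"tx":0,"ty":0,"tz":0,"ax":0,"ay":0,"az":0,"claw":-1},{"tx":0,"ty":0,"tz":0,"ax":0,"ay":0,"az":0,"claw":-1}]' --newtons 25

```text
time_s: 8.15
tcp_pos: [0.5061, 0.0886, 0.082]
eef_rot: [-179.9, 0.0, -87.1]
contact_force: [5.4, -1.9, -1.0]
gripper_width: 0.0188
```

Grip held (18.8 mm opening). Swing along the 100 mm arc in two halves.

Call:
step_arm --increments '[{"tx":2,"ty":0.1,"tz":6.2,"ax":0,"ay":0,"az":0,"claw":-1},{"tx":2.2,"ty":0.1,"tz":6.2,"ax":0,"ay":0,"az":0,"claw":-1},{"tx":2.8,"ty":0.1,"tz":5.9,"ax":0,"ay":0,"az":0,"claw":-1},{"tx":3,"ty":0.2,"tz":5.8,"ax":0,"ay":0,"az":0,"claw":-1},{"tx":3.5,"ty":0.2,"tz":5.5,"ax":0,"ay":0,"az":0,"claw":-1},{"tx":3.8,"ty":0.2,"tz":5.4,"ax":0,"ay":0,"az":0,"claw":-1},{"tx":4.2,"ty":0.2,"tz":5,"ax":0,"ay":0,"az":0,"claw":-1},{"tx":4.4,"ty":0.2,"tz":4.8,"ax":0,"ay":0,"az":0,"claw":-1},{"tx":0,"ty":0,"tz":0,"ax":0,"ay":0,"az":0,"claw":-1}]'

```text
time_s: 9.05
tcp_pos: [0.5313, 0.0898, 0.1265]
eef_rot: [-180.0, 0.0, -87.1]
contact_force: [4.9, -0.1, -10.4]
gripper_width: 0.0194
```

Call:
step_arm --increments '[{"tx":5.4,"ty":0.2,"tz":4.1,"ax":0,"ay":0,"az":0,"claw":-1},{"tx":5,"ty":0.2,"tz":4.2,"ax":0,"ay":0,"az":0,"claw":-1},{"tx":5.4,"ty":0.3,"tz":3.8,"ax":0,"ay":0,"az":0,"claw":-1},{"tx":5.5,"ty":0.3,"tz":3.5,"ax":0,"ay":0,"az":0,"claw":-1},{"tx":5.8,"ty":0.3,"tz":3,"ax":0,"ay":0,"az":0,"claw":-1},{"tx":5.9,"ty":0.3,"tz":2.8,"ax":0,"ay":0,"az":0,"claw":-1},{"tx":6.1,"ty":0.3,"tz":2.2,"ax":0,"ay":0,"az":0,"claw":-1},{"tx":6.3,"ty":0.3,"tz":2,"ax":0,"ay":0,"az":0,"claw":-1},{"tx":0,"ty":0,"tz":0,"ax":0,"ay":0,"az":0,"claw":-1}]'

```text
time_s: 9.95
tcp_pos: [0.5766, 0.0922, 0.1527]
eef_rot: [-180.0, 0.0, -87.1]
contact_force: [-5.3, 4.3, 1.0]
gripper_width: 0.0193
```

Call:
step_arm --increments '[{"tx":6.3,"ty":0.3,"tz":1.5,"ax":0,"ay":0,"az":0,"claw":-1},{"tx":6.5,"ty":0.3,"tz":1,"ax":0,"ay":0,"az":0,"claw":-1},{"tx":6.5,"ty":0.3,"tz":0.6,"ax":0,"ay":0,"az":0,"claw":-1},{"tx":6.5,"ty":0.3,"tz":0.2,"ax":0,"ay":0,"az":0,"claw":-1},{"tx":0,"ty":0,"tz":0,"ax":0,"ay":0,"az":0,"claw":-1},{"tx":0,"ty":0,"tz":0,"ax":0,"ay":0,"az":0,"claw":-1}]'

```text
time_s: 10.55
tcp_pos: [0.6024, 0.0935, 0.1563]
eef_rot: [-179.9, 0.0, -87.1]
contact_force: [-3.6, 3.5, 0.8]
gripper_width: 0.019
```

Run:
```python
from h import *
from plant import r, optics
a=optics.capture("side"); b=optics.capture("top"); np.savez("s3.npz",**a);np.savez("t3.npz",**b)
s=r.get_state(); print(s["tcp_pos"],s["contact_force"])
for X in([.602,.0933,.155],[.601,.063,.055],[.603,.063,.155]): print(proj(a,X),proj(b,X))
x=cv2.resize(a["image"][140:290,190:340],(560,560),interpolation=cv2.INTER_CUBIC)
cv2.imwrite("pics/s3.png",x)
```

```text
[0.60233569 0.09349407 0.15629595] [-3.21803321  4.164268   -0.94205269]
(np.float64(230.29785337565767), np.float64(222.35311226462298)) (np.float64(243.39252427260593), np.float64(190.38959313306378))
(np.float64(247.74865322906868), np.float64(247.54987300881172)) (np.float64(260.2252979526226), np.float64(199.5311478800977))
(np.float64(243.35368224907376), np.float64(212.55101961113394)) (np.float64(257.8178642598987), np.float64(189.97074105307604))
```

View pics/s3.png

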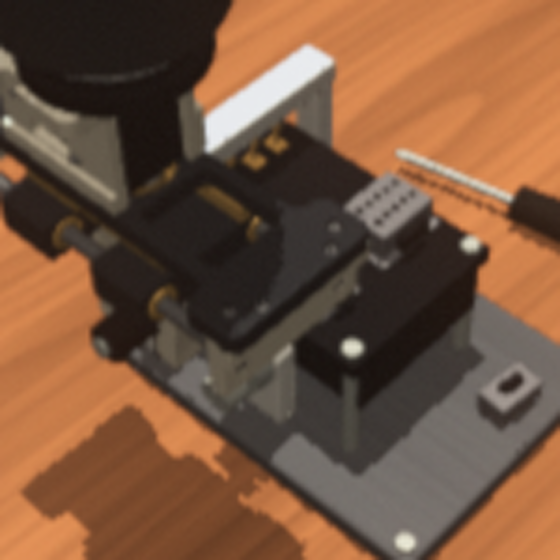

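Lever is upright and held; the wide plug is seated at crop (390,210). Check the lift by depth before and after, and the bystanders.

Run:
```python
from h import *
from plant import r
from scipy import ndimage
for n,a,b in(("side","side0","s3"),("top","top0","t3")):
    A,B=[dict(np.load(f+".npz")) for f in(a,b)]
    out=[]
    for C in(A,B):
        W=cloud(C); 
        f=lambda x0,x1,y0,y1,z0,z1:W[(W[...,0]>x0)&(W[...,0]<x1)&(W[...,1]>y0)&(W[...,1]<y1)&(W[...,2]>z0)&(W[...,2]<z1)]
        for g in((.555,.575,-.08,-.03,.075,.105),(.588,.606,-.074,-.045,.1,.13)):
            p=f(*g); out.append((len(p),round(float(np.median(p[:,2])),4) if len(p) else None))
    print(n,"carr,wide before/after",out)
    d=(np.abs(A["image"].astype(int)-B["image"]).max(-1)>40)
    print({k:int(d[v-6:v+7,u-6:u+7].sum()) for k,(u,v) in ({"spare":(318,240),"spool":(204,166),"driver":(374,210),"jar":(413,197),"stone":(172,204),"grommet":(225,246)} if n=="top" else {"spare":(326,244),"spool":(165,273),"driver":(345,200),"jar":(353,167),"stone":(160,332),"grommet":(253,324)}).items()})
s=r.get_state(); print(s["time_s"],s["contact_force"],s["qd"])
```

```text
side carr,wide before/after [(212, 0.0866), (98, 0.1161), (201, 0.0952), (101, 0.1171)]
{'spare': 0, 'spool': 0, 'driver': 0, 'jar': 0, 'stone': 0, 'grommet': 39}
top carr,wide before/after [(200, 0.0846), (108, 0.1146), (205, 0.0936), (107, 0.1155)]
{'spare': 0, 'spool': 169, 'driver': 0, 'jar': 0, 'stone': 55, 'grommet': 51}
10.65 [-3.21803321  4.164268   -0.94205269] [ 0.03096916  0.00401852 -0.00057085 -0.0706767   0.00851232 -0.11414846]
```

```bash
python3 -c "
from plant import r
print(r.close_job()); s=r.get_state(); print(s['tcp_pos'],s['contact_force'],s['gripper_width'])"
```

```text
the job is handed in; nothing more can be done
None
the job is handed in; nothing more can be done
```

I pressed both connectors home, swung the cam lever upright along its 100 mm arc, and handed the job in at about 10.7 s while still holding the grip at 25 N.

**Connectors:** each stopped dead with the fingertips 108 mm above the table, the stated home height, under 20 N (wide) and 22 N (narrow). After the lift, the wide connector's top measured 117.1 mm in the side view and 115.5 mm in the top view. The expected height is 116.9 mm, and the top view already read about 1.5 mm low on the table before the lift. I did not check the narrow connector again after pressing, because the gripper hid it.

**Lever and carriage:** the grip ended at (0.602, 0.093, 0.156) m, within about 2 mm of the computed upright position. The carriage rose 8.6 mm by the side camera and 9.0 mm by the top one. The 8.6 reading is close to the 8.5 mm limit, but both fit the 8.9 mm peak. The opening was 19 mm on the 20 mm grip.

**Loose things:** the spare plug, screwdriver and jar showed no change in the images. Some pixels changed at the grommet (both views), and at the spool and stone (top view only). I put this down to the arm's shadow and to it blocking the view, because the fingertips never came below about 61 mm and those things are at most 41 mm high. I did not check this further.

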